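Clear the blocked hot-air barrel with the push rod from the case

TASK

Lift the tool case's lid all the way back until it rests open on its stop, take the push rod out of the case and push it, shaft first, down through the sloping barrel from its flared mouth so that the stuck ceramic core drops out of the low end into the tray below. Then lay the rod back in its two rests in the case, the way it lay before, leave the lid open, and do not disturb the other things on the bench.

Things in the scene. Friction and masses are not known exactly. Their poses are not given: they have to be found in the camera images.
- case: dark grey tool case, 140 (x) x 260 (y) x 70 mm high, walls and floor 5 mm, fixed. Origin: centre of its underside; x from its front (handle side) to its hinge side, y along its length. Two notched grey foam rests, 14 mm long in y, at y = +95 mm (under the handle's rear end) and y = -70 mm (under the shaft), carry the rod along y; the notches flare upward, 3 to 4 mm play each side.
- rod_rest (a point): where the handle's centre lies while the rod rests in the case: case x = -15, y = +62.5, z = 43 mm, the rod's tip towards the case's -y. Room beside the handle there: 38 mm to the front wall, 30 mm to a low foam block (25 mm high) on the hinge side; under the handle's middle 26 mm down to the floor. Frame as the case's.
- lid (a joint): angle of the case's lid (rad): 0 closed, 1.92 resting open on its stop. The lid (dark grey, 140 x 260 x 12 mm, 0.28 kg) swings freely: it falls shut if let go before about 1.6 and falls onto its stop beyond.
- lid_handle (a point): middle of the round steel bar of the lid's handle: 10 mm thick, 110 mm long along the case's y, 40 mm clear ahead of the lid's front edge, level with the lid (76.5 mm above the bench when closed); 180 mm from the hinge axis. The frame turns with the lid: x points to the hinge.
- lid_hinge (a point): middle of the lid's hinge axis (along the case's y), on the case's far upper edge, 70.5 mm above the bench; the handle bar's middle lies 180 mm towards the front and 6 mm above it when closed.
- rod: push rod, 200 mm long, 0.16 kg: a black square handle 75 mm long and 24 x 24 mm thick, then a round steel shaft 14 mm in diameter and 125 mm long. Origin: centre of the handle, on the axis; x points along the rod to the shaft's tip.
- rod_tip (a point): end of the rod's shaft, 162.5 mm from the handle's centre.
- barrel: steel tube (hot-air barrel) in a green bench stand, fixed; 100 mm long, 40 mm outside, bore 32 mm, sloping 28 degrees from level. Origin: centre of its low open end, 85 mm above the bench; z runs up the bore to the flared mouth at z = 100 mm (about 54 mm across, narrowing over the top 16 mm), x is level. The mouth is towards world +y.
- core: stuck ceramic core: beige cylinder, two thin dark rings, 26 mm diameter, 60 mm long, in the bore from 20 to 80 mm above the low end at the start, held by friction (a light push of under 2 N moves it). Origin: its centre; z its long axis. It drops out once more than half of it is past the low end.
- tray: open blue tray under and beyond the barrel's low end, 150 (x) x 160 (y) x 35 mm high, walls 4 mm, fixed. Origin: centre of its underside.
- spool: bystander: metal spool, 60 mm across, 42 mm high, loose; origin under its centre
- jar: bystander: white jar, 56 mm across, 70 mm high, loose; origin under its centre
- driver: bystander: screwdriver, 180 mm, lying loose; origin at its middle, handle to its -x
- mouse: bystander: grey computer mouse, 100 x 60 mm, 32 mm high, loose; origin under its centre
- board: bystander: green circuit board 100 x 150 mm, loose; origin under its centre

How it is judged:
By the outcome, as a careful person would: the job done as asked, in the order asked, and still so for the second after the job is handed in, with the robot touching nothing.
It also fails if it takes over 64 s, if anything falls off the work surface, if the arm or the gripper's body presses on something with over 40 N, if the wrist force passes 120 N, or if a joint passes its speed limit or range.

ROBOT

A 7-joint arm with a two-finger parallel gripper is mounted at the origin on the work surface. World frame = base frame: x ahead of the robot, y to its left, z up, the work surface at z = 0. Lengths are in m, angles in degrees, forces in N, time in s.
With the tool pointing down it reaches from about 0.425 to 0.875 m from the base axis. Payload 4.7 kg.
Tool frame: the origin (TCP) lies at the very end of the fingers, on their centre line; the grasp point (between the pads) lies 19 mm behind it; z points along the fingers, y is the direction in which the jaws open and shut (so a half turn about z gives the same grasp; the last joint's range is limited). The gripper opens to 87 mm and grips with 3 to 60 N. Pads are 19 mm wide; open, the fingers measure 117 mm over their backs; the gripper's body (75 mm by 190 mm) begins 51 mm behind the grasp point.
Start: joints at [77.699, 18.392, -4.016, 83.108, 1.295, 78.541, -3.26], TCP at [0.147, -0.633, 0.223] pointing down, gripper open.
Joint ranges: [-163.93, 163.93], [-17.29, 119.83], [-79.2, 71.16], [3.27, 140.29], [-89.18, 269.18], [5.43, 117.66], [-154.24, 154.24]. Speed limits (degrees/s): [147.25, 147.25, 180, 180, 180, 180, 180].

INTERFACE

Orientations are given as [roll, pitch, yaw] about the fixed x, y, z axes, in that order (R = Rz(yaw) Ry(pitch) Rx(roll)).
In Python, from cell import * gives the robot as it stands.
- The arm moves only by the tool arm_command, never from a script. Its argument "targets" is a list that holds one entry, the list of rows, each a list of 7 numbers: the shift along the tool's x, y, z in m, then the turn, a rotation vector about the tool's x, y, z in degrees, then the gripper's target within -1 to 1 (shut at 1, half-way at 0, fully open at -1). In form: [[[tx, ty, tz, rx, ry, rz, claw], ...]]. A call has 1 to 10 rows; each row is the pose to reach, as a shift and turn from the pose commanded when the call began, along the tool's axes at that moment; what a row does not reach only later rows make up. A row lasts 1/10 s, in which the tool goes at most 50 mm and 8.59 degrees, less where a joint would pass 70% of its speed; a pose out of reach is approached as far as the arm can. A call with a gripper value outside its range is refused whole. The fingers move at their own pace and stop on an object; "newtons" is the grip in N (left out, the last holds). Time passes only in rows, so rows that repeat a pose let the fingers close. It gives the time, the measured TCP pose, the force and the opening at its end, in the units of the state.
- get_obs(): the state, without advancing time (a new reading comes with each control period).
- read_camera(name): name is "scene" or "top" or "wrist"; returns a dict with "img" (420x560x3 uint8, red, green, blue), "z_map" (420x560 float32, m along the optical axis (not along the pixel's ray), 0 where there is no reading), "K" (3x3 intrinsics, pixels), "origin" and "attitude" of the camera in the world. Camera axes: x right, y down, z forward; pixel columns grow to the right and rows downward; lengths in m; the calibration is good to about 2 mm. A picture is of the moment at which its call begins.
- sign_off(): hands the job in, once; it reports no verdict.
Trained networks look in the newest picture that a camera, given by its name, has taken for a name from the list of things; names that differ only in an ending like _2 or _b are one class to them, and where a whole thing is asked for, a point or a joint stands for the part that bears it (a point fixed in the world has none). Each returns a list of dicts, best first, with "conf" (0 to 1); they miss things now and then, are a little off and sometimes report something else, mostly with a low value. They report only what shows in the picture. A call takes as long as a camera call.
- search_frame(thing, camera): "position" ([column, row] in pixels, amid what is visible of it).
The state is a dict: "time_s": time; "qpos": joint angles; "joint_velocities": joint speeds; "effort": joint torques, N m; "tool_pos": TCP position; "tool_rot": TCP orientation; "force": force on the tool from outside, world axes, zero at the start; "wrist_torque": the same for the moment, N m; "grip_width": finger opening in m.
Only numpy, scipy, OpenCV 4.12 (cv2) and the standard library are available. Lean on these libraries where they do the work, as an engineer would, in place of code of your own. Each camera call takes 0.05 s, during which the arm holds its last target.

## Working session

There is one attempt and no reset: what is moved stays moved. The work goes in short steps, Python scripts to look and compute and a tool call to move; the robot and the scene stay as the last step left them, time stands still between calls to the robot, and variables do not carry over. Pictures are saved under pics/ and viewed, and the job is handed in when it is done.

Besides the shell and the picture viewer there is one more tool, called after "Call:" as name(argument=value, ...), one argument or row to a line, values as JSON. arm_command: Moves the arm, as the interface text tells. Its arguments: {"type":"object","properties":{"targets":{"type":"array","items":{"type":"array","items":{"type":"array","items":{"type":"number"}}}},"newtons":{"type":"number"}},"required":["targets"]}

```bash
ls; mkdir -p pics
cat > h.py <<'E'
from cell import *
import numpy as np, cv2
from scipy.spatial.transform import Rotation as R
def cam(n,save=None):
    c=read_camera(n)
    if save: cv2.imwrite('pics/'+save+'.png',cv2.cvtColor(c['img'],cv2.COLOR_RGB2BGR))
    return c
def att(c):
    a=np.array(c['attitude'])
    return a if a.shape==(3,3) else R.from_euler('xyz',a,degrees=True).as_matrix()
def px(c,u,v,z=None):
    K=np.array(c['K']); u=np.asarray(u,float);v=np.asarray(v,float)
    if z is None: z=c['z_map'][v.astype(int),u.astype(int)]
    p=np.stack([(u-K[0,2])/K[0,0]*z,(v-K[1,2])/K[1,1]*z,z*np.ones_like(u)],-1)
    return p@att(c).T+np.array(c['origin'])
def proj(c,P):
    q=(np.asarray(P)-np.array(c['origin']))@att(c); K=np.array(c['K'])
    return np.stack([q[...,0]/q[...,2]*K[0,0]+K[0,2],q[...,1]/q[...,2]*K[1,1]+K[1,2]],-1)
E
python3 - <<'E'
from h import *
print(get_obs())
for n in ['scene','top','wrist']:
    c=cam(n,n+'0'); print(n,c['origin'],c['attitude'],c['K'])
    np.savez('pics/%s0.npz'%n,**c)
for t in ['case','lid','lid_handle','lid_hinge','barrel','tray','rod','core','spool','jar','driver','mouse','board']:
    for n in ['scene','top']:
        print(t,n,[(np.round(d['position']),round(d['conf'],2)) for d in search_frame(t,n)[:3]])
E
```

```text
pics
{'time_s': 0.0, 'qpos': array([77.69957255, 18.44001206, -4.01736958, 83.17542151,  1.29390484,
       78.53843792, -3.25882948]), 'joint_velocities': array([-0.00770867,  0.03888213, -0.01624397,  0.00536316,  0.04575006,
       -0.00922497,  0.07597542]), 'effort': array([ 3.62542796e-04, -4.91284382e+01, -4.03770134e-01, -3.12527740e+01,
       -6.39860937e-02,  4.36292519e-02,  1.52546654e-04]), 'tool_pos': array([ 0.14726856, -0.63253745,  0.22144639]), 'tool_rot': array([-1.79891316e+02,  3.98868022e-03,  1.31128886e+01]), 'force': array([0.53795756, 0.61566148, 0.52169513]), 'wrist_torque': array([0.02453845, 0.01087855, 0.05807097]), 'grip_width': 0.08692570913808419}
scene [0.95795941 0.40947971 0.98502336] [-147.32049717    0.26353709  132.6905829 ] [[493.40011218   0.         280.3290726 ]
 [  0.         493.40011218 206.1410864 ]
 [  0.           0.           1.        ]]
top [ 3.47340865e-01 -2.62395271e-04  1.06119597e+00] [-168.66617988    0.6667541   -90.14901621] [[464.63574953   0.         275.48932613]
 [  0.         464.63574953 210.76520392]
 [  0.          
[... 731 characters left out ...]
ray([329., 203.]), 0.93)]
tray scene [(array([206., 157.]), 0.65), (array([306., 184.]), 0.57)]
tray top [(array([387., 226.]), 0.88)]
rod scene [(array([339., 264.]), 0.59)]
rod top []
core scene [(array([242., 171.]), 0.63)]
core top [(array([288., 122.]), 0.34)]
spool scene [(array([304., 187.]), 0.59)]
spool top [(array([286., 273.]), 0.95)]
jar scene [(array([342., 261.]), 0.25)]
jar top [(array([287., 122.]), 0.82)]
driver scene [(array([256., 121.]), 0.73), (array([346., 256.]), 0.72)]
driver top [(array([391., 307.]), 0.7)]
mouse scene [(array([243., 332.]), 0.8)]
mouse top [(array([225., 117.]), 0.83)]
board scene [(array([139., 224.]), 0.65)]
board top [(array([197., 217.]), 0.49)]
```

View pics/scene0.png

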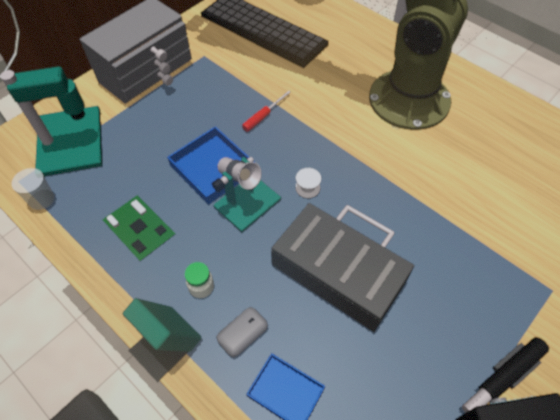

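View pics/top0.png

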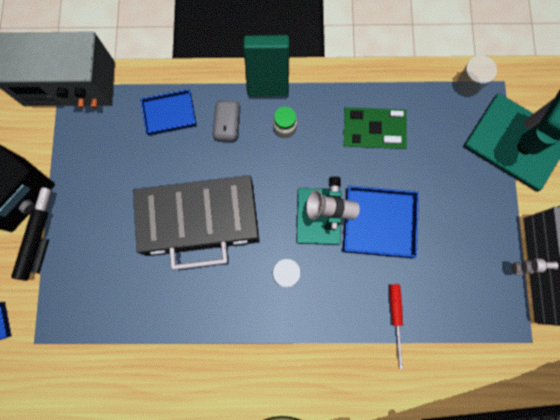

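View pics/wrist0.png

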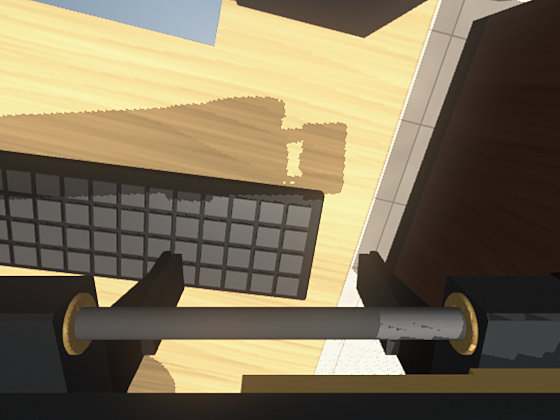

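Run:
```python
from h import *
c=dict(np.load('pics/top0.npz'));s=dict(np.load('pics/scene0.npz'))
print('case top corners')
for (u,v) in [(137,192),(250,181),(255,238),(138,247)]: print(np.round(px(c,u,v),4))
print('handle bar'); 
for u in range(172,232,6):
    col=[(v,px(c,u,v)) for v in range(255,275)]
    print(u,[(v,np.round(p,3).tolist()) for v,p in col if p[2]>0.055])
for t,(u,v) in dict(mouth=(313,205),tray=(382,222),spool=(287,272),jar=(285,117),driver=(396,305),mouse=(227,117),board=(376,128)).items(): print(t,np.round(px(c,u,v),3))
# scene handle
vv,uu=np.mgrid[0:420,0:560]
P=px(s,uu.ravel(),vv.ravel(),s['z_map'].ravel()).reshape(420,560,3)
for im,cc,n in((c['img'],c,'top'),(s['img'],s,'scene')):
    P=px(cc,uu.ravel(),vv.ravel(),cc['z_map'].ravel())
    m=(P[:,2]>0.066)&(P[:,2]<0.1)&(P[:,0]>.2)&(P[:,0]<.6)&(P[:,1]>0.05)&(P[:,1]<.4)
    Q=P[m]; print(n,len(Q))
    mm=Q[:,0]<np.percentile(Q[:,0],4); 
    lid=Q
    r=cv2.minAreaRect((lid[:,:2]*1000).astype(np.float32)); print(r, cv2.boxPoints(r), np.median(lid[:,2]))
```

```text
case top corners
[0.5863 0.3112 0.0837]
[0.6096 0.0659 0.0837]
[0.4864 0.0549 0.0709]
[0.4666 0.3028 0.0822]
handle bar
172 [(255, [0.449, 0.23, 0.081]), (256, [0.447, 0.23, 0.082]), (257, [0.445, 0.229, 0.082]), (258, [0.443, 0.229, 0.084]), (259, [0.441, 0.229, 0.083]), (260, [0.439, 0.229, 0.082]), (261, [0.437, 0.229, 0.083]), (262, [0.435, 0.229, 0.081]), (263, [0.433, 0.23, 0.08]), (264, [0.43, 0.229, 0.082]), (265, [0.428, 0.229, 0.082]), (266, [0.426, 0.229, 0.08]), (267, [0.424, 0.229, 0.081]), (268, [0.422, 0.229, 0.08])]
178 [(264, [0.43, 0.216, 0.081]), (265, [0.428, 0.217, 0.08]), (266, [0.426, 0.217, 0.08]), (267, [0.424, 0.216, 0.083]), (268, [0.422, 0.217, 0.077])]
184 [(263, [0.433, 0.205, 0.075]), (264, [0.43, 0.204, 0.082]), (265, [0.428, 0.203, 0.084]), (266, [0.426, 0.203, 0.084]), (267, [0.424, 0.204, 0.081])]
190 [(263, [0.432, 0.191, 0.081]), (264, [0.43, 0.191, 0.08]), (265, [0.428, 0.191, 0.081]), (266, [0.426, 0.192, 0.077])]
196 [(262, [0.435, 0.179, 0.079]), (263, [0.432, 0.179, 0.08]), (264, [0.43, 0.179, 0.079]), (265, [0.428, 0.179, 0.08]), (266, [0.42
[... 799 characters left out ...]
, 0.115, 0.079]), (262, [0.435, 0.116, 0.078])]
mouth [ 0.55  -0.068  0.112]
tray [ 0.532 -0.234  0.003]
spool [ 0.416 -0.014  0.041]
jar [ 0.762 -0.011  0.073]
driver [ 0.344 -0.251  0.024]
mouse [0.78  0.125 0.032]
board [ 0.759 -0.229  0.009]
top 7624
((514.279296875, 184.02911376953125), (180.27999877929688, 265.4486999511719), 3.3283796310424805) [[416.58557  311.2962  ]
 [431.9971    46.295246]
 [611.973     56.762024]
 [596.5615   321.76297 ]] 0.08262929592980034
scene 7751
((516.224853515625, 186.05868530273438), (185.79364013671875, 260.76861572265625), 5.999404430389404) [[410.2093  306.01947]
 [437.46432  46.67909]
 [622.2404   66.0979 ]
 [594.98535 325.4383 ]] 0.08105863709739669
```

Run:
```python
import cv2
for n,(a,b,w,h) in dict(top=(120,160,310,130),scene=(150,120,290,220)).items():
    i=cv2.imread('pics/%s0.png'%n)[b:b+h,a:a+w]; f=780/w
    i=cv2.resize(i,None,fx=f,fy=f,interpolation=cv2.INTER_CUBIC); cv2.imwrite('pics/%s0z.png'%n,i[:600])
```

```text
(no output)
```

View pics/top0z.png

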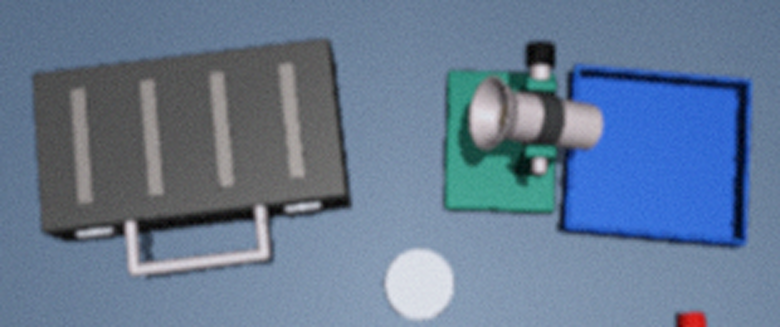

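View pics/scene0z.png

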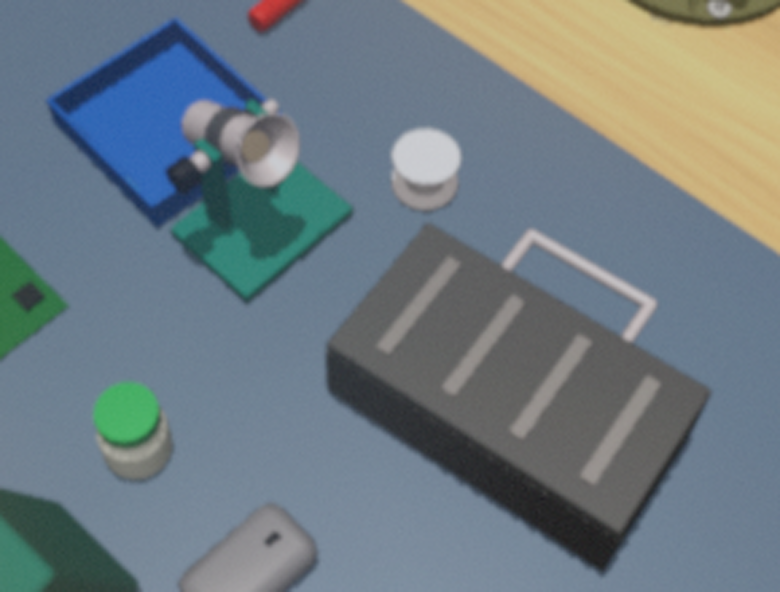

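```bash
cat > mv.py <<'E'
import numpy as np, json, os
from scipy.spatial.transform import Rotation as R
# commanded pose state kept in cmd.json : pos, quat
def load():
    if os.path.exists('cmd.json'):
        d=json.load(open('cmd.json')); return np.array(d['p']),R.from_quat(d['q'])
    return np.array([0.147,-0.633,0.223]),R.from_euler('xyz',[180,0,13.11],degrees=True)
def save(p,r): json.dump(dict(p=list(map(float,p)),q=list(map(float,r.as_quat()))),open('cmd.json','w'))
def row(p,rpy,claw=None):
    """world target -> row"""
    p0,r0=load(); rt=rpy if isinstance(rpy,R) else R.from_euler('xyz',rpy,degrees=True)
    d=r0.inv().apply(np.array(p)-p0); v=(r0.inv()*rt).as_rotvec(degrees=True)
    return [round(x,4) for x in d]+[round(x,2) for x in v]
def done(rw):
    p0,r0=load(); save(p0+r0.apply(rw[:3]),r0*R.from_rotvec(rw[3:6],degrees=True))
E
python3 - <<'E'
from mv import *
print(row([.48,-.15,.32],[180,0,90]))
E
```

```text
[np.float64(0.4339), np.float64(-0.3949), np.float64(-0.097), np.float64(0.0), np.float64(0.0), np.float64(-76.89)]
```

Call:
arm_command(
  targets=[
    [[0.434,-0.395,-0.097,0,0,-76.9,0],[0.434,-0.395,-0.097,0,0,-76.9,0],[0.434,-0.395,-0.097,0,0,-76.9,0],[0.434,-0.395,-0.097,0,0,-76.9,0],[0.434,-0.395,-0.097,0,0,-76.9,0],[0.434,-0.395,-0.097,0,0,-76.9,0],[0.434,-0.395,-0.097,0,0,-76.9,0],[0.434,-0.395,-0.097,0,0,-76.9,0],[0.434,-0.395,-0.097,0,0,-76.9,0],[0.434,-0.395,-0.097,0,0,-76.9,0]],
  ],
)

```text
time_s: 2.45
tool_pos: [0.4282, -0.2251, 0.3048]
tool_rot: [180.0, 0.1, 90.2]
force: [1.3, -0.6, -0.4]
grip_width: 0.0434
```

```bash
cat > mv.py <<'E'
import numpy as np
from scipy.spatial.transform import Rotation as R
from cell import get_obs
def cur():
    o=get_obs(); return np.array(o['tool_pos']),R.from_euler('xyz',o['tool_rot'],degrees=True)
def row(p,rpy,c=None):
    p0,r0=c or cur(); rt=rpy if isinstance(rpy,R) else R.from_euler('xyz',rpy,degrees=True)
    d=r0.inv().apply(np.array(p)-p0); v=(r0.inv()*rt).as_rotvec(degrees=True)
    return [round(float(x),4) for x in d]+[round(float(x),1) for x in v]
E
python3 - <<'E'
from h import *; from mv import *
print(row([.48,-.15,.32],[180,0,90]), get_obs()['qpos'].round(1))
w=cam('wrist','w1'); np.savez('pics/w1.npz',**w); print(w['origin'],w['attitude'])
for t in ['barrel','core','tray','spool']: print(t,[(np.round(d['position']),round(d['conf'],2)) for d in search_frame(t,'wrist')[:3]])
E
```

```text
[0.075, 0.0521, -0.0153, 0.0, 0.1, 0.2] [ 56.   -2.9 -30.   97.4  -1.4  85.1  26.4]
[ 0.42881529 -0.14152229  0.46650841] [1.62189564e+02 6.59150854e-03 2.01863278e-01]
barrel [(array([395.,  51.]), 0.64)]
core []
tray [(array([350., 165.]), 0.67)]
spool []
```

View pics/w1.png

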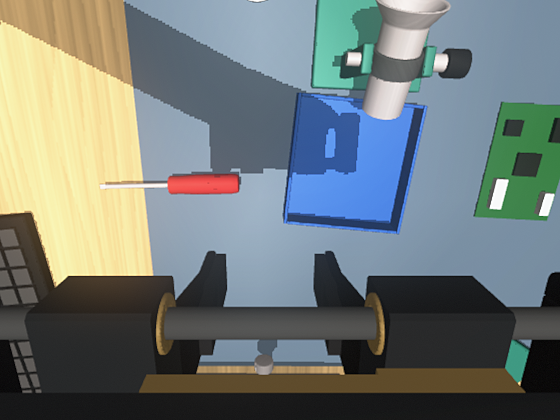

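Call:
arm_command(
  targets=[
    [[0.165,0.072,0,0,0,0,0],[0.165,0.072,0,0,0,0,0],[0.165,0.072,0,0,0,0,0],[0.165,0.072,0,0,0,0,0],[0.165,0.072,0,0,0,0,0],[0.165,0.072,0,0,0,0,0],[0.165,0.072,0,0,0,0,0],[0.165,0.072,0,0,0,0,0]],
  ],
)

```text
time_s: 3.5
tool_pos: [0.4989, -0.0643, 0.3038]
tool_rot: [-180.0, 0.0, 89.8]
force: [-0.2, 0.9, -0.5]
grip_width: 0.0439
```

Run:
```python
from h import *; from mv import *
w=cam('wrist','w2'); np.savez('pics/w2.npz',**w); print(w['origin'],w['attitude'],cur()[0], get_obs()['qpos'].round(1))
```

```text
[0.5002795  0.01921101 0.46557561] [ 1.62239599e+02  7.80627796e-02 -1.97345348e-01] [ 0.49894664 -0.06384875  0.30386745] [ 46.    0.3 -41.4  94.8   0.2  85.    4.3]
```

View pics/w2.png

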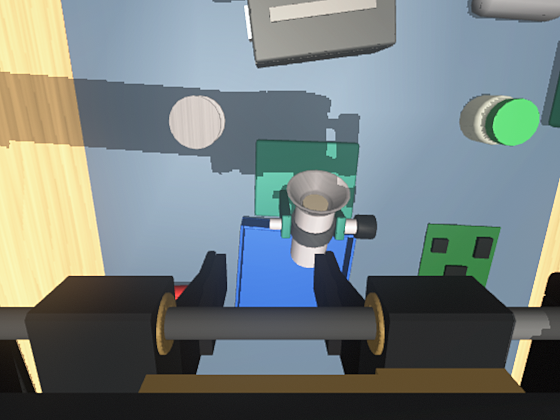

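```bash
cat > fitb.py <<'E'
from h import *
from scipy.optimize import least_squares
vv,uu=np.mgrid[0:420,0:560]
def cloud(f,lo,hi):
    c=dict(np.load('pics/%s.npz'%f)); P=px(c,uu.ravel(),vv.ravel(),c['z_map'].ravel()); m=(c['z_map'].ravel()>0)&np.all(P>lo,1)&np.all(P<hi,1)
    col=c['img'].reshape(-1,3)[m].astype(int); return P[m],col
for fs in (['w1'],['w2'],['top0'],['scene0'],['w1','w2'],['w1','w2','top0','scene0']):
    Q=[];C=[]
    for f in fs:
        a,b=cloud(f,[.48,-.2,.07],[.62,-.03,.17]); Q.append(a);C.append(b)
    Q=np.vstack(Q);C=np.vstack(C)
    g=(C.max(1)-C.min(1)<40)&(C.max(1)>60); Q=Q[g]
    def model(x,Q):
        x0,y0,yaw,tilt,z0=x
        a=np.array([np.cos(tilt)*np.sin(-yaw),np.cos(tilt)*np.cos(yaw),np.sin(tilt)])
        d=Q-[x0,y0,z0]; t=d@a; r=np.linalg.norm(d-np.outer(t,a),axis=1); return t,r
    x=np.array([.55,-.16,0,np.radians(28),.085])
    for fix in (True,False):
      for it in range(8):
        t,r=model(x,Q); m=(t>2e-3)&(t<.082)&(abs(r-.02)<.006+.006*(it<4)) 
        f=(lambda v:model([*v,np.radians(28),.085],Q[m])[1]-.02) if fix else (lambda v:model([v[0],x[1],v[1],v[2],v[3]],Q[m])[1]-.02)
        if fix:
            s=least_squares(f,[x[0],x[1],x[2]],loss='soft_l1',f_scale=.002).x; x[:3]=s
        else:
            s=least_squares(f,[x[0],x[2],x[3],x[4]],loss='soft_l1',f_scale=.002).x; x[[0,2,3,4]]=s
      t,r=model(x,Q); n=(r<.03)
      print(fs,fix,m.sum(),'x0y0',x[:2].round(4),'yaw,tilt',np.degrees(x[2:4]).round(2),'z0',x[4].round(4),'t range',np.percentile(t[n],[.5,1,99,99.5]).round(4), 'rms',np.std(r[m]-.02).round(4))
E
python3 fitb.py
```

```text
['w1'] True 3971 x0y0 [ 0.5419 -0.158 ] yaw,tilt [-2.03 28.  ] z0 0.085 t range [0.0028 0.0036 0.1007 0.1008] rms 0.0017
['w1'] False 3953 x0y0 [ 0.5417 -0.158 ] yaw,tilt [-2.27 28.7 ] z0 0.0844 t range [0.0032 0.0041 0.1012 0.1014] rms 0.0017
['w2'] True 1914 x0y0 [ 0.543  -0.1589] yaw,tilt [-0.6 28. ] z0 0.085 t range [0.0053 0.0069 0.1024 0.1027] rms 0.0019
['w2'] False 1889 x0y0 [ 0.5422 -0.1589] yaw,tilt [-1.58 29.36] z0 0.0837 t range [0.0061 0.0077 0.1031 0.1033] rms 0.0019
['top0'] True 549 x0y0 [ 0.5447 -0.158 ] yaw,tilt [-1.66 28.  ] z0 0.085 t range [0.0036 0.0042 0.1022 0.1027] rms 0.0019
['top0'] False 544 x0y0 [ 0.5445 -0.158 ] yaw,tilt [-1.96 28.89] z0 0.0842 t range [0.0042 0.0047 0.1026 0.103 ] rms 0.0019
['scene0'] True 414 x0y0 [ 0.5401 -0.1536] yaw,tilt [-4.91 28.  ] z0 0.085 t range [0.0007 0.003  0.1014 0.102 ] rms 0.0021
['scene0'] False 417 x0y0 [ 0.5409 -0.1536] yaw,tilt [-3.69 30.05] z0 0.0834 t range [0.0021 0.0041 0.1016 0.1022] rms 0.0021
['w1', 'w2'] True 5902 x0y0 [ 0.5421 -0.1582] yaw,tilt [-1.77 28.  ] z0 0.085 t range [0.0032 0.0044 0.1013 0.1015] rms 0.0018
['w1', 'w2'] False 5855 x0y0 [ 0.5418 -0.1582] yaw,tilt [-2.18 28.99] z0 0.0841 t range [0.0039 0.005  0.1019 0.1022] rms 0.0018
['w1', 'w2', 'top0', 'scene0'] True 6859 x0y0 [ 0.5421 -0.158 ] yaw,tilt [-1.85 28.  ] z0 0.085 t range [0.0031 0.0043 0.1016 0.1022] rms 0.0019
['w1', 'w2', 'top0', 'scene0'] False 6803 x0y0 [ 0.5418 -0.158 ] yaw,tilt [-2.26 29.02] z0 0.0841 t range [0.0039 0.005  0.1021 0.1028] rms 0.0019
```

```bash
python3 - <<'E'
from mv import *
print(row([.431,.172,.17],[180,0,96.5]))
E
cat > fitl.py <<'E'
from h import *
from fitb import cloud
E
python3 - <<'E'
import sys; sys.path.insert(0,'.')
import os; os.chdir('.')
from h import *
vv,uu=np.mgrid[0:420,0:560]
for f in ['top0','scene0']:
    c=dict(np.load('pics/%s.npz'%f)); P=px(c,uu.ravel(),vv.ravel(),c['z_map'].ravel()); P=P.reshape(420,560,3)
    g=c['img'].astype(int)
    m=(P[...,2]>.064)&(P[...,2]<.1)&(P[...,0]>.4)&(P[...,0]<.65)&(P[...,1]>.03)&(P[...,1]<.34)
    m=cv2.morphologyEx(m.astype(np.uint8),cv2.MORPH_OPEN,np.ones((7,7)))
    Q=P[m>0]; Q=Q[Q[:,2]>.074]
    r=cv2.minAreaRect((Q[:,:2]*1000).astype(np.float32)); print(f,'lid rect',r)
    b=(P[...,2]>.064)&(P[...,2]<.1)&(P[...,0]>.4)&(P[...,1]>.12)&(P[...,1]<.222)&(P[...,0]<.447)
    B=P[b]; k=np.polyfit(B[:,1],B[:,0],1); print(len(B),'slope deg',np.degrees(np.arctan(k[0])),'x at .172',np.polyval(k,.172),'z',np.median(B[:,2]))
    b=(P[...,2]>.064)&(P[...,2]<.1)&(P[...,0]>.4)&(P[...,1]>.03)&(P[...,0]<.436)
    B=P[b]; print('y ext',np.percentile(B[:,1],[1,99]))
E
```

```text
[0.2357, -0.0687, 0.1338, -0.0, 0.0, -6.7]
top0 lid rect ((539.8897705078125, 185.96432495117188), (144.578857421875, 260.5967102050781), 7.048668384552002)
232 slope deg -7.088662031879557 x at .172 0.4316961539136183 z 0.08031409065965894
y ext [0.11993613 0.23128098]
scene0 lid rect ((537.6517333984375, 187.67584228515625), (144.293212890625, 260.58465576171875), 6.677885055541992)
230 slope deg -7.229043559352231 x at .172 0.431622023147734 z 0.07851544730231247
y ext [0.12231331 0.2349226 ]
```

Call:
arm_command(
  targets=[
    [[0.236,-0.069,0.06,0,0,-7.2,0],[0.236,-0.069,0.06,0,0,-7.2,0],[0.236,-0.069,0.134,0,0,-7.2,0],[0.236,-0.069,0.134,0,0,-7.2,0],[0.236,-0.069,0.134,0,0,-7.2,0],[0.236,-0.069,0.134,0,0,-7.2,0],[0.236,-0.069,0.134,0,0,-7.2,0],[0.236,-0.069,0.134,0,0,-7.2,0],[0.236,-0.069,0.134,0,0,-7.2,0]],
  ],
)

```text
time_s: 4.45
tool_pos: [0.4315, 0.1725, 0.1707]
tool_rot: [179.9, 0.0, 97.1]
force: [-0.1, 0.3, 0.7]
grip_width: 0.0434
```

Run:
```python
from h import *; from mv import *
w=cam('wrist','w3'); np.savez('pics/w3.npz',**w); print(w['origin'],w['attitude'],cur()[0],cur()[1].as_euler('xyz',degrees=True), get_obs()['qpos'].round(1))
print(row([.431,.173,.0585],[180,0,97]))
```

```text
[0.42194881 0.25535593 0.33250504] [ 1.62239825e+02 -3.00188569e-02  7.07437561e+00] [0.43162723 0.1725129  0.17083625] [1.79920002e+02 2.18469155e-02 9.70278167e+01] [ 33.9  -0.9 -57.6 110.8  -0.8  69.6 -16.4]
[0.0006, -0.0007, 0.1123, 0.1, 0.0, 0.0]
```

View pics/w3.png

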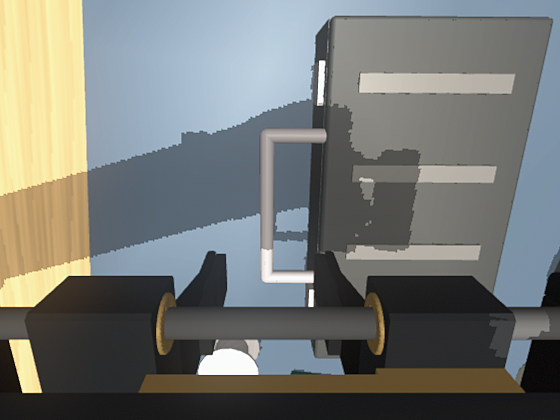

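Run:
```python
from h import *
c=dict(np.load('pics/w3.npz'))
for v in range(150,270,20):
    r=[(u,px(c,u,v)) for u in range(250,300)]
    r=[(u,p) for u,p in r if .06<p[2]<.1 and p[0]<.46]
    print(v,r[0][0],r[-1][0],np.mean([p for u,p in r],0).round(4))
print(px(c,264,133).round(3),px(c,264,277).round(3))
```

```text
150 260 273 [0.4244 0.2178 0.0799]
170 260 273 [0.4261 0.2037 0.08  ]
190 260 273 [0.4279 0.1892 0.0803]
210 260 272 [0.4293 0.1742 0.0806]
230 260 272 [0.4312 0.1584 0.08  ]
250 260 272 [0.4332 0.1423 0.0801]
[0.421 0.229 0.08 ] [0.434 0.12  0.081]
```

Call:
arm_command(
  targets=[
    [[0,-0.002,0.04,0,0,0,0],[0,-0.002,0.08,0,0,0,0],[0,-0.002,0.105,0,0,0,0],[0,-0.002,0.113,0,0,0,0],[0,-0.002,0.113,0,0,0,0],[0,-0.002,0.113,0,0,0,1],[0,-0.002,0.113,0,0,0,1],[0,-0.002,0.113,0,0,0,1],[0,-0.002,0.113,0,0,0,1],[0,-0.002,0.113,0,0,0,1]],
  ],
  newtons=12,
)

```text
time_s: 5.5
tool_pos: [0.4287, 0.1738, 0.0575]
tool_rot: [180.0, 0.0, 97.2]
force: [0.7, -0.6, -0.0]
grip_width: 0.0114
```

Call:
arm_command(
  targets=[
    [[0,0.0009,-0.0125,0,0,0,1],[0,0.003,-0.028,0,0,0,1],[0,0.0077,-0.0464,0,0,0,1],[0,0.014,-0.064,0,0,0,1],[0,0.0223,-0.081,0,0,0,1],[0,0.0323,-0.097,0,0,0,1],[0,0.044,-0.112,0,0,0,1],[0,0.057,-0.1255,0,0,0,1],[0,0.0714,-0.1376,0,0,0,1],[0,0.0843,-0.1466,0,0,0,1]],
  ],
)

```text
time_s: 6.5
tool_pos: [0.514, 0.1837, 0.2032]
tool_rot: [179.8, -0.0, 97.1]
force: [7.7, 2.9, -16.0]
grip_width: 0.0094
```

Call:
arm_command(
  targets=[
    [[0,0.0172,-0.0077,0,0,0,1],[0,0.0344,-0.015,0,0,0,1],[0,0.0522,-0.0205,0,0,0,1],[0,0.0705,-0.0241,0,0,0,1],[0,0.0892,-0.0258,0,0,0,1],[0,0.1078,-0.0255,0,0,0,1],[0,0.1264,-0.0232,0,0,0,1],[0,0.1416,-0.02,0,0,0,1],[0,0.1506,-0.0173,0,0,0,1],[0,0.1506,-0.0173,0,0,0,1]],
  ],
)

```text
time_s: 7.5
tool_pos: [0.6625, 0.2016, 0.2207]
tool_rot: [-180.0, 0.1, 97.1]
force: [1.2, -4.5, -0.3]
grip_width: 0.009
```

Run:
```python
from h import *; from mv import *
cam('scene','s4');print(get_obs()['qpos'].round(1))
```

```text
[ 14.8  32.1 -51.4  75.   24.7  84.3 -27.4]
```

View pics/s4.png

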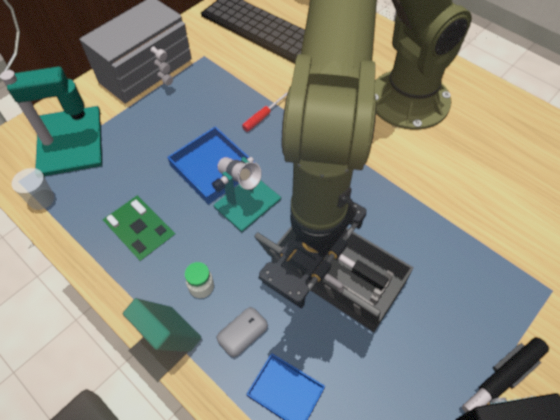

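Call:
arm_command(
  targets=[
    [[0,0.004,0.001,0,0,0,1],[0,0.008,0.003,0,0,0,1],[0,0.008,0.003,0,0,0,1],[0,0.008,0.003,0,0,0,0],[0,0.008,0.003,0,0,0,0],[0,0.008,0.003,0,0,0,0],[0,0.008,-0.03,0,0,0,0],[0,0.008,-0.08,0,0,0,0],[0,0.008,-0.1,0,0,0,0],[0,0.008,-0.1,0,0,0,0]],
  ],
)

```text
time_s: 8.55
tool_pos: [0.6697, 0.2068, 0.3258]
tool_rot: [179.6, -0.2, 97.3]
force: [0.5, 0.7, 0.6]
grip_width: 0.0428
```

Run:
```python
from h import *; from mv import *
c=cam('top','t5');np.savez('pics/t5.npz',**c)
c=cam('scene','s5');np.savez('pics/s5.npz',**c)
w=cam('wrist','w5'); np.savez('pics/w5.npz',**w); print(w['origin'],w['attitude'],cur()[0], get_obs()['qpos'].round(1),get_obs()['time_s'])
```

```text
[0.65909541 0.28796977 0.48287225] [1.62302333e+02 2.44485644e-02 7.31664406e+00] [0.66869881 0.20471841 0.31982003] [ 12.   31.4 -51.7  63.9  24.2  95.  -25.8] 8.7
```

View pics/t5.png

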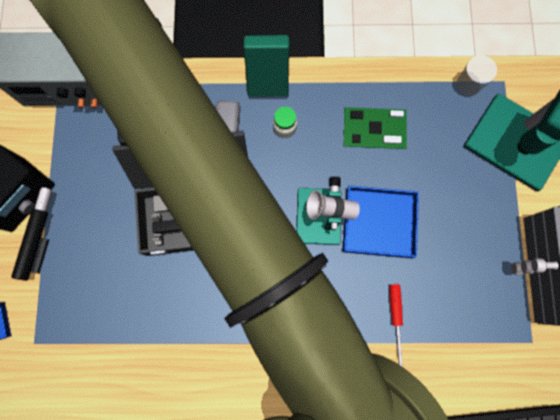

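View pics/w5.png

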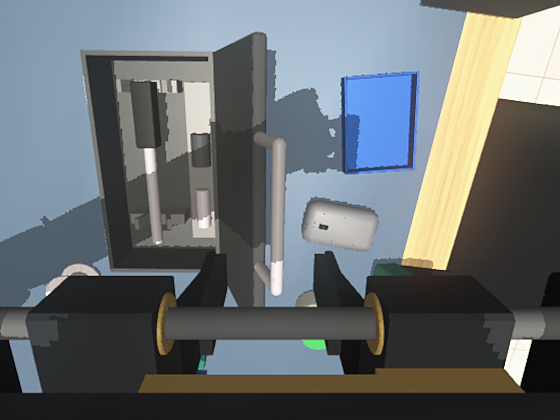

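```bash
cat > rodm.py <<'E'
from h import *
import sys
vv,uu=np.mgrid[0:420,0:560]
def meas(f):
    c=dict(np.load('pics/%s.npz'%f)); P=px(c,uu.ravel(),vv.ravel(),c['z_map'].ravel())
    m=(P[:,2]>.046)&(P[:,2]<.062)&(P[:,0]>.47)&(P[:,0]<.56)&(P[:,1]>.19)&(P[:,1]<.305)
    mask=cv2.morphologyEx(m.reshape(420,560).astype(np.uint8),cv2.MORPH_OPEN,np.ones((5,5)))
    n,l,s,_=cv2.connectedComponentsWithStats(mask); k=1+np.argmax(s[1:,4])
    Q=P[(l==k).ravel()]; r=cv2.minAreaRect((Q[:,:2]*1000).astype(np.float32)); print(f,'handle',len(Q),r,'z',np.percentile(Q[:,2],[5,50,95]).round(4))
    m=(P[:,2]>.03)&(P[:,2]<.057)&(P[:,0]>.49)&(P[:,0]<.56)&(P[:,1]>.10)&(P[:,1]<.205)
    S=P[m]; S=S[S[:,2]>.043]; k=np.polyfit(S[:,1],S[:,0],1); print('shaft',len(S),'yaw',-np.degrees(np.arctan(k[0])),'x@.15',np.polyval(k,.15),'x@.247',np.polyval(k,.247),'ymin',np.percentile(S[:,1],1),'ztop',np.percentile(S[:,2],95))
if __name__=='__main__':
    for f in sys.argv[1:]: meas(f)
E
python3 rodm.py w5
python3 - <<'E'
import sys; sys.path.insert(0,'.')
from mv import *
print(row([.56,.225,.30],[180,0,96.8]));print(row([.517,.2,.27],[180,0,96.8]))
E
```

```text
w5 handle 1575 ((517.9400634765625, 235.95785522460938), (24.69142723083496, 92.72229766845703), 6.9867706298828125) z [0.0487 0.0546 0.0561]
shaft 1119 yaw 4.3655921531227575 x@.15 0.5282049820206108 x@.247 0.5207998324089864 ymin 0.10152353410390418 ztop 0.0548540115497137
[0.0339, -0.1052, 0.02, -0.1, 0.0, 0.5]
[0.0145, -0.151, 0.0501, -0.1, 0.0, 0.5]
```

Call:
arm_command(
  targets=[
    [[0.005,-0.151,0.05,0,0,-0.5,0],[0.005,-0.151,0.05,0,0,-0.5,0],[0.005,-0.151,0.05,0,0,-0.5,0],[0.005,-0.151,0.05,0,0,-0.5,0],[0.005,-0.151,0.05,0,0,-0.5,0],[0.005,-0.151,0.05,0,0,-0.5,0]],
  ],
)

```text
time_s: 9.3
tool_pos: [0.5201, 0.1896, 0.2712]
tool_rot: [179.9, -0.0, 97.6]
force: [0.9, -0.1, 1.3]
grip_width: 0.0434
```

```bash
python3 - <<'E'
from h import *; from mv import *
w=cam('wrist','w6'); np.savez('pics/w6.npz',**w); print(w['origin'],w['attitude'],cur()[0], get_obs()['qpos'].round(1),get_obs()['time_s'])
E
python3 rodm.py w6
```

```text
[0.50974847 0.27227093 0.43296775] [ 1.62268040e+02 -2.83528016e-02  7.64965144e+00] [0.52060019 0.18995881 0.27143381] [ 28.9  11.9 -58.7  91.2  10.2  82.6 -23. ] 9.35
w6 handle 1907 ((517.4483642578125, 236.9375), (23.92377471923828, 92.52468872070312), 6.6767048835754395) z [0.0489 0.0545 0.0559]
shaft 1358 yaw 6.130294921604415 x@.15 0.5276663027790321 x@.247 0.5172481161594076 ymin 0.10128999731018527 ztop 0.05496405404889285
```

View pics/w6.png

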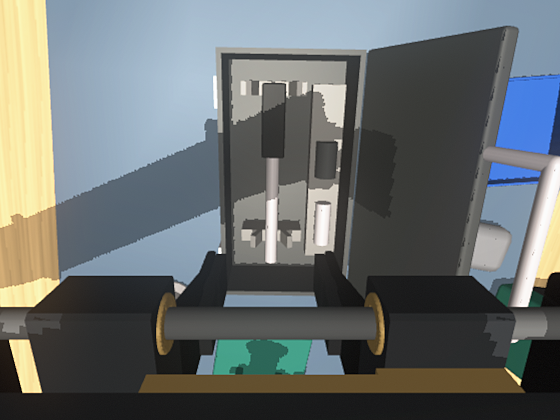

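Run:
```python
from h import *; from mv import *
c=dict(np.load('pics/w6.npz'))
a=np.radians(6.7); ex=np.array([np.cos(a),np.sin(a)])
rod=np.array([.5165,.247])
vv,uu=np.mgrid[0:300,0:560]
P=px(c,uu.ravel(),vv.ravel()); d=P[:,:2]-rod; X=d@ex; Y=d@[-ex[1],ex[0]]
for z in [.085,.1,.11,.13,.16,.2]:
    m=(abs(P[:,2]-z)<.004)&(abs(Y)<.045)&(X>.05)
    print(z,m.sum(),'X',np.percentile(X[m],[1,50]).round(4) if m.sum() else '')
for (u,v) in [(262,84),(285,84),(262,157),(285,157)]: print(px(c,u,v,None).round(4), (px(c,u,v,c['z_map'][120,273])).round(4))
m=(abs(Y)<.02)&(X<-.03)&(P[:,2]>.055)&(P[:,2]<.08); print('front wall X',np.percentile(X[m],[2,50,98]))
print(row([.5165,.247,.15],[180,0,96.8]),row([.5165,.247,.036],[180,0,96.8]))
```

```text
0.085 539 X [0.0881 0.0902]
0.1 597 X [0.0937 0.0957]
0.11 663 X [0.0973 0.0994]
0.13 789 X [0.1046 0.1067]
0.16 1070 X [0.1155 0.1177]
0.2 2727 X [0.1302 0.1344]
[0.501  0.2803 0.0562] [0.5007 0.2806 0.0429]
[0.5245 0.2841 0.0299] [0.524  0.2837 0.0429]
[0.5102 0.2082 0.0539] [0.5102 0.2101 0.0656]
[0.5374 0.2036 0.0054] [0.5335 0.2133 0.0656]
front wall X [-0.05846667 -0.05213085 -0.05007924]
[0.0569, 0.0033, 0.1215, 0.1, -0.1, 0.8] [0.0568, 0.0032, 0.2355, 0.1, -0.1, 0.8]
```

Call:
arm_command(
  targets=[
    [[0.056,0.003,0.05,0,0,-0.8,0],[0.056,0.003,0.09,0,0,-0.8,0],[0.056,0.003,0.13,0,0,-0.8,0],[0.056,0.003,0.16,0,0,-0.8,0],[0.056,0.003,0.16,0,0,-0.8,0],[0.056,0.003,0.16,0,0,-0.8,0]],
  ],
)

```text
time_s: 9.95
tool_pos: [0.5155, 0.2471, 0.1115]
tool_rot: [-180.0, -0.1, 98.5]
force: [0.2, 0.5, 0.8]
grip_width: 0.0433
```

Run:
```python
from mv import *
print(row([.5165,.246,.036],[180,0,96.8]),get_obs()['qpos'].round(1))
```

```text
[-0.0014, 0.0008, 0.0755, -0.0, -0.1, 1.7] [ 18.5  22.8 -56.2 100.8  20.3  67.3 -35.1]
```

Call:
arm_command(
  targets=[
    [[-0.001,0.001,0.02,0,0,1.7,0],[-0.001,0.001,0.045,0,0,1.7,0],[-0.001,0.001,0.065,0,0,1.7,0],[-0.001,0.001,0.0755,0,0,1.7,0],[-0.001,0.001,0.0755,0,0,1.7,0]],
  ],
)

```text
time_s: 10.45
tool_pos: [0.5164, 0.2455, 0.036]
tool_rot: [180.0, -0.0, 96.8]
force: [-0.5, -0.7, -0.7]
grip_width: 0.0434
```

Call:
arm_command(
  targets=[
    [[0,0,0,0,0,0,1],[0,0,0,0,0,0,1],[0,0,0,0,0,0,1],[0,0,0,0,0,0,1],[0,0,0,0,0,0,1]],
  ],
  newtons=50,
)

```text
time_s: 10.95
tool_pos: [0.5162, 0.2456, 0.0364]
tool_rot: [179.9, -0.0, 96.8]
force: [-0.6, -0.9, 5.4]
grip_width: 0.0238
```

Call:
arm_command(
  targets=[
    [[0,0,-0.01,0,0,0,1],[0,0,-0.03,0,0,0,1],[0,0,-0.07,0,0,0,1],[0,0,-0.11,0,0,0,1],[0,0,-0.16,0,0,0,1],[0,0,-0.2,0,0,0,1],[0,0,-0.22,0,0,0,1],[0,0,-0.22,0,0,0,1]],
  ],
)

```text
time_s: 11.75
tool_pos: [0.5165, 0.2466, 0.2588]
tool_rot: [179.7, -0.1, 96.8]
force: [0.1, -0.5, -1.7]
grip_width: 0.0236
```

Run:
```python
from h import *; from mv import *
print(get_obs()['force'],get_obs()['grip_width'],get_obs()['qpos'].round(1))
for n in ['scene','top','wrist']:
    c=cam(n,n[0]+'7');np.savez('pics/%s7.npz'%n[0],**c)
print(cur()[0],cur()[1].as_euler('xyz',degrees=True))
```

```text
[ 0.08233734 -0.4506864  -1.69177103] 0.023565887758826835 [ 22.   15.5 -59.5  90.1  13.6  81.8 -31.6]
[0.51466566 0.24469    0.25385177] [-1.79857219e+02  5.93595250e-02  9.68126716e+01]
```

View pics/s7.png

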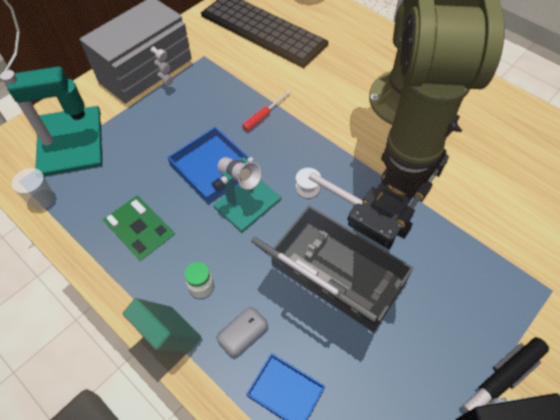

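View pics/w7.png

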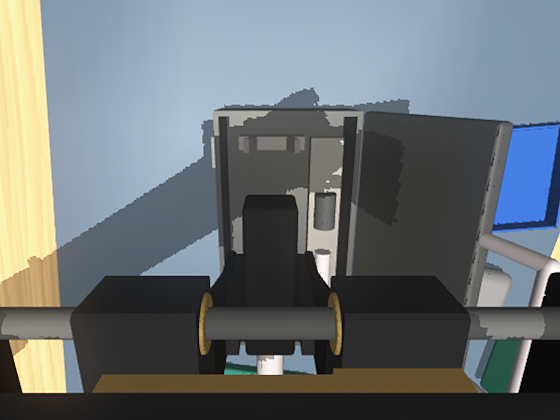

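```bash
cat > rt.py <<'E'
from h import *; from mv import *
import sys
vv,uu=np.mgrid[0:420,0:560]
def rodtool(f,p,r):
    c=dict(np.load('pics/%s.npz'%f)); P=px(c,uu.ravel(),vv.ravel(),c['z_map'].ravel()); T=r.inv().apply(P-p)
    m=(T[:,0]<-.05)&(T[:,0]>-.19)&(abs(T[:,1])<.025)&(abs(T[:,2]+.007)<.03)&(c['z_map'].ravel()>0)
    S=T[m]; print(f,'shaft n',len(S))
    if len(S)>30:
        cp=np.linalg.inv(r.as_matrix())@(np.array(c['origin'])-p)
        ky=np.polyfit(S[:,0],S[:,1],1);kz=np.polyfit(S[:,0],S[:,2],1)
        print(' tipx',np.percentile(S[:,0],[.5,2]).round(4),'y slope deg',np.degrees(ky[0]).round(2),'z slope',np.degrees(kz[0]).round(2),'surf at x=-.1',np.polyval(ky,-.1).round(4),np.polyval(kz,-.1).round(4),'cam dir tool',cp.round(2))
    m=(abs(T[:,0])<.06)&(abs(T[:,1])<.02)&(T[:,2]>-.04)&(T[:,2]<.01)
    S=T[m]; 
    if len(S)>10: print(' handle xmax',np.percentile(S[:,0],[98,99.5]).round(4),'z',np.percentile(S[:,2],[5,50]).round(4))
E
python3 - <<'E'
from rt import *
o=get_obs(); p,r=cur()
for f in ['s7','t7','w7']: rodtool(f,p,r)
E
```

```text
s7 shaft n 447
 tipx [-0.1569 -0.1554] y slope deg -0.31 z slope -0.41 surf at x=-.1 0.0046 -0.0143 cam dir tool [ 0.11  0.46 -0.73]
 handle xmax [0.0418 0.0418] z [-0.0239 -0.017 ]
t7 shaft n 486
 tipx [-0.1609 -0.1596] y slope deg 0.05 z slope -0.11 surf at x=-.1 0.002 -0.0142 cam dir tool [-0.22 -0.2  -0.81]
 handle xmax [-0.0045 -0.0035] z [-0.0236 -0.0186]
w7 shaft n 141
 tipx [-0.0563 -0.0556] y slope deg -17.51 z slope -39.16 surf at x=-.1 0.0155 0.0211 cam dir tool [ 0.08  0.   -0.16]
 handle xmax [0.0381 0.0382] z [-0.0318 -0.019 ]
```

```bash
cat > ins.py <<'E'
from rt import *
T=np.array([-.1605,.0005,-.0075])
B=np.array([.542,-.1575,.085])
def pose(t,yaw=-1.8,tilt=28):
    w=np.radians(-yaw);k=np.radians(tilt)
    a=np.array([np.cos(k)*np.sin(w),np.cos(k)*np.cos(w),np.sin(k)]); y=np.array([np.cos(w),-np.sin(w),0]); M=R.from_matrix(np.column_stack([a,y,np.cross(a,y)]))
    return B+a*t-M.apply(T),M
E
python3 - <<'E'
from ins import *
for t in (.15,.12,.02): 
    p,M=pose(t); print(t,p.round(4),M.as_euler('xyz',degrees=True).round(1),row(p,M))
E
```

```text
0.15 [0.5502 0.1201 0.2241] [180.  -28.   88.2] [-0.1279, 0.0206, 0.0298, -2.2, 28.0, 8.4]
0.12 [0.5494 0.0936 0.2101] [180.  -28.   88.2] [-0.1541, 0.0167, 0.0439, -2.2, 28.0, 8.4]
0.02 [0.5466 0.0053 0.1631] [180.  -28.   88.2] [-0.2414, 0.0036, 0.091, -2.2, 28.0, 8.4]
```

Call:
arm_command(
  targets=[
    [[-0.07,0.0206,0,0,0,4,1],[-0.1279,0.0206,0.0298,-2.2,28,8.4,1],[-0.1279,0.0206,0.0298,-2.2,28,8.4,1],[-0.1279,0.0206,0.0298,-2.2,28,8.4,1],[-0.1279,0.0206,0.0298,-2.2,28,8.4,1],[-0.1279,0.0206,0.0298,-2.2,28,8.4,1],[-0.1279,0.0206,0.0298,-2.2,28,8.4,1],[-0.1279,0.0206,0.0298,-2.2,28,8.4,1]],
  ],
)

```text
time_s: 12.7
tool_pos: [0.5505, 0.1232, 0.2258]
tool_rot: [179.9, -28.0, 88.5]
force: [0.3, -0.4, -0.9]
grip_width: 0.0238
```

Run:
```python
from ins import *
o=get_obs(); print(o['qpos'].round(1))
for n in ['scene','top']:
    c=cam(n,n[0]+'8');np.savez('pics/%s8.npz'%n[0],**c)
p,r=cur(); print(p,r.as_euler('xyz',degrees=True))
for f in ['s8','t8']: rodtool(f,p,r)
for t in (.15,.12,.02): 
    q,M=pose(t); print(t,row(q,M))
```

```text
[ 53.9  14.8 -58.6  99.4 -16.2  70.8  -0. ]
[0.55070946 0.12318642 0.22608911] [179.83082038 -28.00110202  88.54695237]
s8 shaft n 45
 tipx [-0.0924 -0.0901] y slope deg -0.12 z slope -0.07 surf at x=-.1 0.0045 -0.0075 cam dir tool [ 0.62  0.4  -0.53]
 handle xmax [0.04   0.0409] z [-0.0341 -0.0153]
t8 shaft n 137
 tipx [-0.1602 -0.1595] y slope deg 0.53 z slope 0.76 surf at x=-.1 0.0014 -0.0117 cam dir tool [ 0.28 -0.2  -0.8 ]
 handle xmax [0.039  0.0392] z [-0.0213 -0.0181]
0.15 [-0.0037, -0.0004, 0.0002, 0.0, -0.0, 0.3]
0.12 [-0.0337, -0.0006, 0.0002, 0.0, -0.0, 0.3]
0.02 [-0.1337, -0.0011, 0.0002, 0.0, -0.0, 0.3]
```

View pics/s8.png

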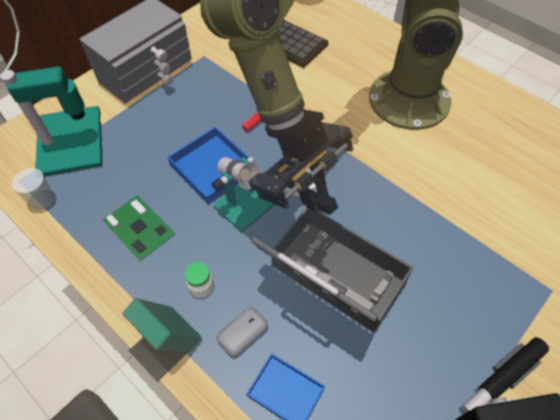

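View pics/t8.png

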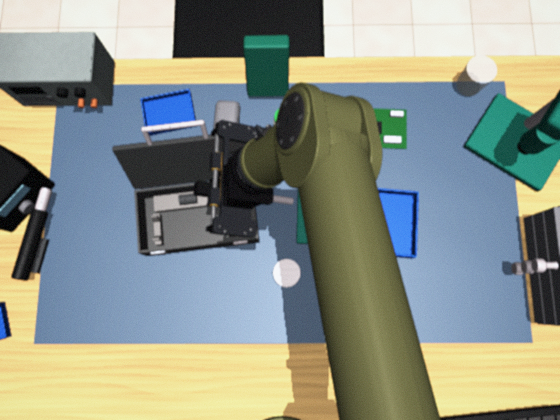

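Call:
arm_command(
  targets=[
    [[-0.01,-0.0005,0,0,0,0.3,1],[-0.025,-0.0005,0,0,0,0.3,1],[-0.04,-0.0007,0,0,0,0.3,1],[-0.055,-0.0008,0,0,0,0.3,1],[-0.065,-0.0008,0,0,0,0.3,1],[-0.075,-0.0008,0,0,0,0.3,1],[-0.085,-0.001,0,0,0,0.3,1]],
  ],
)

```text
time_s: 13.5
tool_pos: [0.5478, 0.0454, 0.1854]
tool_rot: [-179.9, -28.1, 87.9]
force: [0.1, 0.6, -0.8]
grip_width: 0.0237
```

Run:
```python
from ins import *
p,r=cur(); print(p,get_obs()['qpos'].round(1)); print(np.array(r.inv().apply(p-pose(0)[0])).round(4))
for n in ['scene']:
    c=cam(n,n[0]+'9')
q,M=pose(.012); print(row(q,M))
```

```text
[0.54782145 0.04536454 0.18544377] [ 58.3  18.  -55.6 101.  -14.1  70.2   6.9]
[ 0.0658 -0.0003 -0.0008]
[-0.0515, 0.0005, 0.0009, 0.1, -0.0, -0.4]
```

View pics/s9.png

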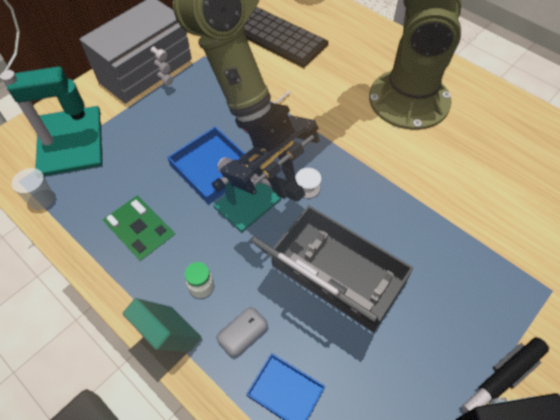

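Call:
arm_command(
  targets=[
    [[-0.008,0,0,0,0,0,1],[-0.016,0,0,0,0,0,1],[-0.024,0,0,0,0,0,1],[-0.032,0.0005,0.0005,0,0,-0.3,1],[-0.04,0.0005,0.0005,0,0,-0.3,1],[-0.048,0.0005,0.0005,0,0,-0.3,1],[-0.054,0.0005,0.0005,0,0,-0.3,1],[-0.058,0.0005,0.0005,0,0,-0.3,1],[-0.058,0.0005,0.0005,0,0,-0.3,1]],
  ],
)

```text
time_s: 14.45
tool_pos: [0.5464, -0.0058, 0.1575]
tool_rot: [179.9, -28.1, 88.2]
force: [-0.3, -0.2, -1.9]
grip_width: 0.0232
```

Run:
```python
from ins import *
p,r=cur(); print(np.array(r.inv().apply(p-pose(0)[0])).round(4))
for n in ['scene','top']:
    c=cam(n,n[0]+'10')
    print([(np.round(d['position']),round(d['conf'],2)) for d in search_frame('core',n)[:3]])
a=cv2.imread('pics/s10.png')[100:240,130:330];b=cv2.imread('pics/t10.png')[160:300,280:480]
cv2.imwrite('pics/z10.png',np.vstack([cv2.resize(x,None,fx=2.1,fy=2.1,interpolation=cv2.INTER_CUBIC) for x in (a,b)]))
```

```text
[ 0.0075  0.0001 -0.0003]
[]
[]
```

View pics/z10.png

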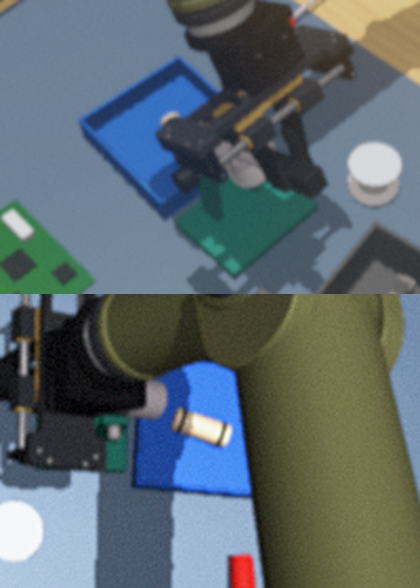

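Call:
arm_command(
  targets=[
    [[0.02,0,0,0,0,0,1],[0.045,0,0,0,0,0,1],[0.07,0,0,0,0,0,1],[0.095,0,0,0,0,0,1],[0.12,0,0,0,0,0,1],[0.145,0,0,0,0,0,1],[0.155,0,0,0,0,0,1],[0.155,0,0,0,0,0,1]],
  ],
)

```text
time_s: 15.45
tool_pos: [0.5502, 0.1345, 0.232]
tool_rot: [179.8, -28.0, 88.6]
force: [-0.1, -0.4, -1.3]
grip_width: 0.0236
```

Run:
```python
from ins import *
p,r=cur(); print(p,get_obs()['grip_width'],get_obs()['qpos'].round(1))
print(row([.515,.2466,.255],[180,0,96.8]))
```

```text
[0.5501879  0.13448184 0.23201705] 0.023579290928502143 [ 53.3  14.2 -59.1  99.1 -16.6  70.8  -1. ]
[0.109, -0.0381, 0.0318, 2.2, -28.0, -8.1]
```

Call:
arm_command(
  targets=[
    [[0.109,-0.0381,0.0318,2.2,-28,-8.1,1],[0.109,-0.0381,0.0318,2.2,-28,-8.1,1],[0.109,-0.0381,0.0318,2.2,-28,-8.1,1],[0.109,-0.0381,0.0318,2.2,-28,-8.1,1],[0.109,-0.0381,0.0318,2.2,-28,-8.1,1],[0.109,-0.0381,0.0318,2.2,-28,-8.1,1],[0.109,-0.0381,0.0318,2.2,-28,-8.1,1]],
  ],
)

```text
time_s: 16.15
tool_pos: [0.5171, 0.2407, 0.253]
tool_rot: [-179.8, 0.0, 96.2]
force: [0.5, -0.1, -1.5]
grip_width: 0.0236
```

Run:
```python
from rt import *
for n in ['scene','top','wrist']:
    c=cam(n,n[0]+'11');np.savez('pics/%s11.npz'%n[0],**c)
p,r=cur(); print(p,r.as_euler('xyz',degrees=True),get_obs()['qpos'].round(1))
for f in ['s11','t11','w11']: rodtool(f,p,r)
print(row([.5163,.2456,.12],[180,0,96.8]))
```

```text
[0.51689473 0.24137135 0.25357462] [-1.79890065e+02  7.29617307e-03  9.62517884e+01] [ 23.   16.1 -60.2  90.4  14.   81.8 -32.1]
s11 shaft n 439
 tipx [-0.1599 -0.1576] y slope deg -0.2 z slope -0.55 surf at x=-.1 0.0026 -0.009 cam dir tool [ 0.12  0.46 -0.73]
 handle xmax [0.0394 0.0395] z [-0.0179 -0.0128]
t11 shaft n 494
 tipx [-0.1625 -0.1608] y slope deg 0.1 z slope -0.02 surf at x=-.1 0.001 -0.0116 cam dir tool [-0.22 -0.2  -0.81]
 handle xmax [-0.006  -0.0044] z [-0.0221 -0.0161]
w11 shaft n 172
 tipx [-0.0567 -0.056 ] y slope deg -14.83 z slope -27.74 surf at x=-.1 0.013 0.0123 cam dir tool [ 0.08  0.   -0.16]
 handle xmax [0.0373 0.0375] z [-0.0323 -0.0178]
[0.0043, 0.0001, 0.1336, -0.1, 0.0, -0.5]
```

View pics/s11.png

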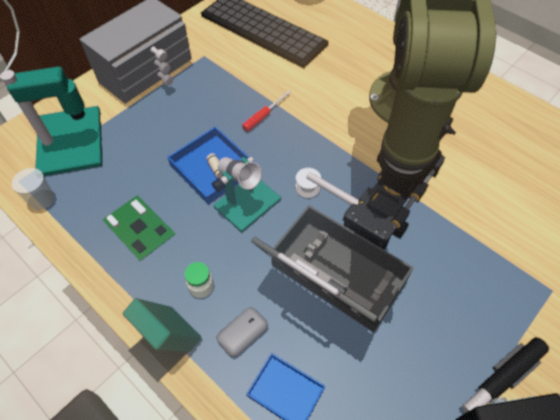

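Call:
arm_command(
  targets=[
    [[0.0045,0,0.05,0,0,-0.5,1],[0.0045,0,0.1,0,0,-0.5,1],[0.0045,0,0.134,0,0,-0.5,1],[0.0045,0,0.134,0,0,-0.5,1],[0.0045,0,0.134,0,0,-0.5,1],[0.0045,0,0.134,0,0,-0.5,1]],
  ],
)

```text
time_s: 16.9
tool_pos: [0.5171, 0.249, 0.1226]
tool_rot: [179.9, -0.1, 97.0]
force: [0.3, 0.6, -0.7]
grip_width: 0.0234
```

Run:
```python
from rt import *
p,r=cur(); print(p,r.as_euler('xyz',degrees=True))
print(row([.5163,.2464,.0375],[180,0,96.8]))
```

```text
[0.51705303 0.24899034 0.12255292] [ 1.79853875e+02 -8.15131858e-02  9.69609169e+01]
[-0.0026, -0.0013, 0.085, 0.1, -0.1, 0.2]
```

Call:
arm_command(
  targets=[
    [[-0.0026,-0.0008,0.025,0.1,0,0.2,1],[-0.0026,-0.0008,0.045,0.1,0,0.2,1],[-0.0026,-0.0008,0.06,0.1,0,0.2,1],[-0.0026,-0.0008,0.07,0.1,0,0.2,1],[-0.0026,-0.0008,0.078,0.1,0,0.2,1],[-0.0026,-0.0008,0.082,0.1,0,0.2,1],[-0.0026,-0.0008,0.084,0.1,0,0.2,1],[-0.0026,-0.0008,0.084,0.1,0,0.2,1]],
  ],
)

```text
time_s: 17.7
tool_pos: [0.5151, 0.2461, 0.0366]
tool_rot: [-179.9, -0.0, 96.8]
force: [1.4, -0.5, -1.6]
grip_width: 0.0235
```

Call:
arm_command(
  targets=[
    [[0,0.001,0.001,0,0,0,1],[0,0.001,0.001,0,0,0,1],[0,0.001,0.001,0,0,0,1]],
  ],
)

```text
time_s: 18.0
tool_pos: [0.5153, 0.2462, 0.0364]
tool_rot: [-179.8, 0.0, 96.8]
force: [-4.2, -2.3, 7.2]
grip_width: 0.0237
```

Call:
arm_command(
  targets=[
    [[0,0,0,0,0,0,0.3],[0,0,0,0,0,0,0],[0,0,0,0,0,0,0],[0,0,0,0,0,0,0],[0,0,0,0,0,0,0]],
  ],
)

```text
time_s: 18.5
tool_pos: [0.5158, 0.2458, 0.035]
tool_rot: [-179.8, -0.0, 96.8]
force: [-0.3, -0.7, 0.6]
grip_width: 0.0428
```

Run:
```python
from rt import *
print(get_obs()['force'],cur()[0],get_obs()['grip_width'])
cam('wrist','w12')
```

```text
[-0.31433769 -0.72554902  0.61132031] [0.51578639 0.24579555 0.03495954] 0.04278846176289337
```

View pics/w12.png

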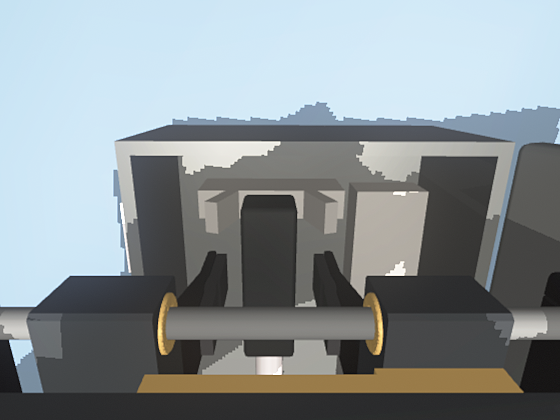

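Rod is seated in the rear notch, fingers clear. Retreat straight up, then look.

Call:
arm_command(
  targets=[
    [[0,0,-0.02,0,0,0,0],[0,0,-0.06,0,0,0,0],[0,0,-0.11,0,0,0,0],[0,0,-0.16,0,0,0,0],[0,0,-0.21,0,0,0,0],[-0.056,-0.003,-0.235,0,0,0,0],[-0.056,-0.003,-0.235,0,0,0,0],[-0.056,-0.003,-0.235,0,0,0,0],[-0.056,-0.003,-0.235,0,0,0,0]],
  ],
)

```text
time_s: 19.45
tool_pos: [0.5195, 0.1903, 0.2691]
tool_rot: [-179.7, -0.0, 96.8]
force: [-0.1, -1.0, -0.4]
grip_width: 0.0434
```

```bash
python3 - <<'E'
from rt import *
for n in ['scene','top','wrist']:
    c=cam(n,n[0]+'13');np.savez('pics/%s13.npz'%n[0],**c)
print(cur()[0])
E
python3 rodm.py w6 w13
```

```text
[0.51903465 0.19136368 0.26891543]
w6 handle 1907 ((517.4483642578125, 236.9375), (23.92377471923828, 92.52468872070312), 6.6767048835754395) z [0.0489 0.0545 0.0559]
shaft 1358 yaw 6.130294921604415 x@.15 0.5276663027790321 x@.247 0.5172481161594076 ymin 0.10128999731018527 ztop 0.05496405404889285
w13 handle 1909 ((516.7569580078125, 236.4123077392578), (23.65180206298828, 93.31987762451172), 6.670914173126221) z [0.0489 0.0546 0.056 ]
shaft 1381 yaw 6.786420037895717 x@.15 0.5270292349200367 x@.247 0.5154860018931127 ymin 0.10184459667784829 ztop 0.05483119276106585
```

View pics/w13.png

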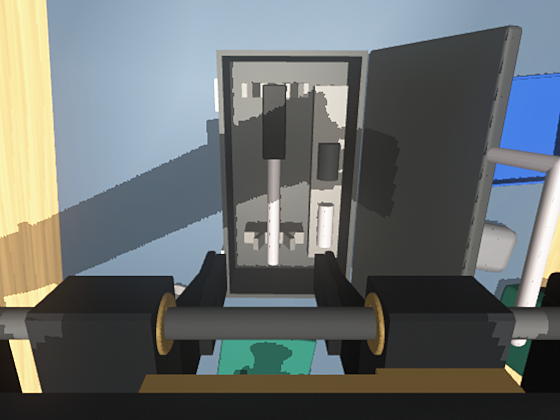

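View pics/t13.png

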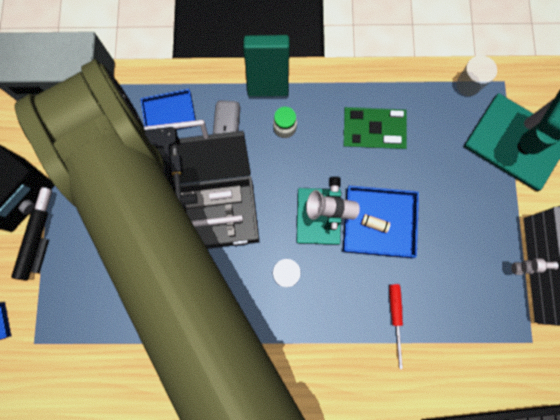

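Run:
```python
from h import *
o=get_obs(); print(o['force'],o['joint_velocities'].round(2),o['time_s'])
a=np.load('pics/top0.npz')['img'];b=np.load('pics/t13.npz')['img']
for n,(u,v) in dict(spool=(287,272),jar=(285,120),driver=(396,320),board=(376,128)).items():
    A=a[v-25:v+25,u-25:u+25].astype(np.float32).mean(2);B=b[v-25:v+25,u-25:u+25].astype(np.float32).mean(2); print(n,np.round(cv2.phaseCorrelate(A,B)[0],2))
print(sign_off())
```

```text
[ 0.0711425  -0.13645336 -0.22190026] [-0.17  0.04  0.17 -0.39  0.18  0.03  0.12] 19.6
spool [-0.03  0.02]
jar [0.   0.03]
driver [0.05 0.04]
board [-0.06 -0.2 ]
the job is handed in; nothing more can be done
None
```

I opened the lid onto its stop, pushed the stuck core out through the barrel with the rod, and laid the rod back in its two rests. I handed the job in at about 19.6 s of the 64 s allowed.

What the last checks showed:
- **Core:** it lies in the tray in the top view, near pixel (376, 224).
- **Rod:** it sits in both notches, within about 1 mm of its original position and at the same height and angle. It slipped about 1 mm in the grip during the work, and I allowed for that when placing it.
- **Lid:** it stands open.
- **Bystanders:** the spool, jar, driver and board shifted by 0.2 pixel or less. I compared the mouse only by eye, and it looks unmoved.
- **Gripper:** it hovers clear of everything, with the measured force near zero.

- **Force:** while opening the lid I read about 18 N, because the arc I commanded was slightly too wide. I tightened the rest of the arc and the reading fell to about 5 N. Every reading stayed far below the limits, but I only saw the value at the end of each move.
- **Core detection:** just after the push, the trained network did not find the core in either the scene or the top view. I confirmed it from the pictures instead.

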